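Find the full peg boxes and weed out the snapped pegs

TASK

Get the pegs ready for hanging out the washing: of the four look-alike closed peg boxes on the slatted board one or two are still full, so lift each in turn to feel its weight, stand every heavy one upright on the floor of the low white tray and leave the light ones standing upright on the board. Before or after that, pick the snapped, short pegs out of the pegs lying on the worktop and put them into the grey waste bin, leaving the whole pegs lying where they are. Leave the jar, tin, soap and spool alone.

Things in the scene. Friction and masses are not known exactly. Their poses are not given: they have to be found in the camera images.
- board: Fixed slatted pine board on the worktop on the left, 270 mm (x) x 360 mm (y), 18 mm thick, flat top on which the peg boxes stand; origin at the centre of its underside.
- tray: Fixed shallow white open tray, 150 mm (x) x 210 mm (y) outside, 20 mm high, walls and floor 5 mm thick; origin at the centre of its underside.
- bin: Fixed grey open waste bin, 110 x 110 mm outside, 70 mm high, walls and floor 4 mm thick; origin at the centre of its underside.
- box_a: A closed white plastic peg box with a grey lid, 80 x 56 x 70 mm high (x, y, z of its frame), origin at the centre of its underside. All such boxes look exactly alike; a nearly empty one weighs 0.1 to 0.2 kg, a full one about 0.6 kg, and only lifting tells which (the contents can shift a few mm inside). May be gripped across its 56 mm width (along its y axis).
- box_b: A closed white plastic peg box with a grey lid, 80 x 56 x 70 mm high (x, y, z of its frame), origin at the centre of its underside. All such boxes look exactly alike; a nearly empty one weighs 0.1 to 0.2 kg, a full one about 0.6 kg, and only lifting tells which (the contents can shift a few mm inside). May be gripped across its 56 mm width (along its y axis).
- box_c: A closed white plastic peg box with a grey lid, 80 x 56 x 70 mm high (x, y, z of its frame), origin at the centre of its underside. All such boxes look exactly alike; a nearly empty one weighs 0.1 to 0.2 kg, a full one about 0.6 kg, and only lifting tells which (the contents can shift a few mm inside). May be gripped across its 56 mm width (along its y axis).
- box_d: A closed white plastic peg box with a grey lid, 80 x 56 x 70 mm high (x, y, z of its frame), origin at the centre of its underside. All such boxes look exactly alike; a nearly empty one weighs 0.1 to 0.2 kg, a full one about 0.6 kg, and only lifting tells which (the contents can shift a few mm inside). May be gripped across its 56 mm width (along its y axis).
- snapped_1: A snapped wooden clothes peg lying flat: only 46 mm long (along its x axis), 12 mm wide, 12 mm high, one end jagged, a steel spring near that end, 15 g; origin at the centre of its underside. May be absent.
- snapped_2: A snapped wooden clothes peg lying flat: only 46 mm long (along its x axis), 12 mm wide, 12 mm high, one end jagged, a steel spring near that end, 15 g; origin at the centre of its underside. May be absent.
- snapped_3: A snapped wooden clothes peg lying flat: only 46 mm long (along its x axis), 12 mm wide, 12 mm high, one end jagged, a steel spring near that end, 15 g; origin at the centre of its underside. May be absent.
- whole_1: A whole wooden clothes peg lying flat: 80 mm long (along its x axis), 12 mm wide, 12 mm high, both ends square, steel spring in the middle, 15 g; origin at the centre of its underside.
- whole_2: A whole wooden clothes peg lying flat: 80 mm long (along its x axis), 12 mm wide, 12 mm high, both ends square, steel spring in the middle, 15 g; origin at the centre of its underside.
- whole_3: A whole wooden clothes peg lying flat: 80 mm long (along its x axis), 12 mm wide, 12 mm high, both ends square, steel spring in the middle, 15 g; origin at the centre of its underside.
- jar: Bystander to be left alone: small glass jar, 34 mm across, 50 mm high, at the far left corner of the board; origin at the centre of its underside.
- tin: Bystander to be left alone: small round steel tin, 36 mm across, 28 mm high, at the far right corner of the board; origin at the centre of its underside.
- soap: Bystander to be left alone: bar of soap, 36 x 62 x 22 mm high, to the left of the board; origin at the centre of its underside.
- spool: Bystander to be left alone: spool of thread, 34 mm across, 37 mm high, to the right of the pegs; origin at the centre of its underside.

How it is judged:
By the outcome, as a careful person would: the job done as asked, in the order asked, and still so for the second after the job is handed in, with the robot touching nothing.
Of fill_b, fill_c, fill_d only 1 to 2 are there at a start; the rules pass over those that are not, and their reading is None.
Of snapped_1, snapped_2, snapped_3 only 2 to 3 are there at a start; the rules pass over those that are not, and their reading is None.
At some moment in a run one of snapped_1, snapped_2, snapped_3, whole_1, whole_2, whole_3 may be knocked a few centimetres aside while the robot is not near it.
Once in a run the grip may slacken for a moment while it holds something.
It also fails if it takes over 210 s, if anything falls off the work surface, if the arm or the gripper's body presses on something with over 40 N, if the wrist force passes 120 N, or if a joint passes its speed limit or range.

ROBOT

A 7-joint arm with a two-finger parallel gripper is mounted at the origin on the work surface. World frame = base frame: x ahead of the robot, y to its left, z up, the work surface at z = 0. Lengths are in m, angles in rad, forces in N, time in s.
With the tool pointing down it reaches from about 0.4 to 0.925 m from the base axis. Payload 4.1 kg.
Tool frame: the origin (TCP) lies at the very end of the fingers, on their centre line; the grasp point (between the pads) lies 19 mm behind it (grip_depth is the distance from the TCP to the grasp point, in m); z points along the fingers, y is the line along which they close (so a half turn about z gives the same grasp; the last joint's range is limited). The gripper opens to 85 mm and grips with 20 to 120 N. Pads are 22 mm wide; open, the fingers measure 114 mm over their backs; the gripper's body (76 mm by 85 mm) begins 54 mm behind the grasp point. The pads swing forward as they close: fully open they stand 13 mm farther back than shut.
Start: joints at [-1.282, 0.398, 0.045, 1.537, -0.019, 1.207, -0.051], TCP at [0.246, 0.602, 0.231] pointing down, gripper open.
Joint ranges: [-2.82, 2.82], [-0.49, 2.23], [-1.37, 1.46], [0, 2.46], [-1.36, 4.5], [0.23, 2], [-2.94, 2.94]. Speed limits (rad/s): [2.57, 2.57, 3.14, 3.14, 3.14, 3.14, 3.14].

INTERFACE

Orientations are given as [roll, pitch, yaw] about the fixed x, y, z axes, in that order (R = Rz(yaw) Ry(pitch) Rx(roll)).
In Python, from cell import * gives the robot as it stands. The module is installed in compiled form; this text tells all that it offers. Calls block until the motion is done:
- goto(position, orientation): joint-space move of the TCP to a pose.
- move_straight(position, attitude=None, vel=0.15): straight line of the TCP; attitude=None keeps the orientation; vel is the mean speed in m/s.
- goto_joints(angles): joint-space move.
- release() and close_gripper(f_grip=None): open the fingers fully, or close them until they stop; f_grip is the grip in N (None keeps the last).
- pause(seconds).
- ik(position, orientation): joint angles nearest the present ones, or None.
- capture(name): name is "scene" or "top"; returns the picture (420x560x3 uint8, red, green, blue); there is no depth.
- camera_model(name): a dict with "intrinsics" (3x3 intrinsics, pixels), "dist" ([k1, k2, p1, p2, k3] as OpenCV has them; the pictures are not rectified), "R" (3x3) and "t" (3): a world point X has camera coordinates R X + t. Camera axes: x right, y down, z forward; pixel columns grow to the right and rows downward; lengths in m; the calibration is good to about 2 mm. A picture is of the moment at which its call begins. camera_model takes no time and is no camera call.
A pose or a line that the arm cannot do raises MotionError and nothing moves.
- hand_in(): hands the job in; it is judged then, once.
Readings, each from a call of its own:
- get_time_s(): time.
- get_joint_positions(): joint angles.
- get_qd(): joint speeds.
- get_effort(): joint torques, N m.
- get_position(): TCP position.
- get_orientation(): TCP orientation.
- get_force(): force on the tool from outside, world axes, zero at the start.
- get_wrist_torque(): the same for the moment, N m.
- get_width(): finger opening in m.
- get_gripper_force(): force on a finger pad.
Only numpy, scipy, OpenCV 4.12 (cv2) and the standard library are available. Lean on these libraries where they do the work, as an engineer would, in place of code of your own. Each camera call takes 0.05 s, during which the arm holds its last target. There are 200 camera calls.

## Working session

There is one attempt and no reset: what is moved stays moved. The work goes in short steps, each a Python script; the robot and the scene stay as the last script left them, time stands still between calls to the robot, and variables do not carry over. Pictures are saved under pics/ and viewed, at most 14 in all, crops included, and the job is handed in when it is done.

```bash
mkdir -p pics; python3 - <<'E'
from cell import *
import cv2
for n in ("scene","top"):
    im=capture(n); cv2.imwrite(f"pics/{n}0.png",cv2.resize(im[:,:,::-1],(784,588),interpolation=cv2.INTER_CUBIC))
    cv2.imwrite(f"{n}_raw.png",im[:,:,::-1])
    m=camera_model(n); print(n,m)
print(get_time_s(),get_position(),get_orientation(),get_width(),get_force())
E
```

```text
scene {'intrinsics': array([[394.75836667,   0.        , 283.0173515 ],
       [  0.        , 394.75836667, 212.78145054],
       [  0.        ,   0.        ,   1.        ]]), 'dist': array([-0.00665192,  0.        ,  0.        ,  0.        ,  0.        ]), 'R': array([[-0.76874044,  0.63947278,  0.01061627],
       [ 0.37693717,  0.46641912, -0.8002322 ],
       [-0.51667834, -0.61116918, -0.5995963 ]]), 't': array([ 0.40910571, -0.21022367,  1.34700821])}
top {'intrinsics': array([[512.9044304 ,   0.        , 270.69819617],
       [  0.        , 512.9044304 , 213.31523361],
       [  0.        ,   0.        ,   1.        ]]), 'dist': array([-0.12071255,  0.        ,  0.        ,  0.        ,  0.        ]), 'R': array([[ 0.02480282, -0.99960779,  0.01300342],
       [-0.98549391, -0.02663295, -0.16760799],
       [ 0.16788857, -0.00865764, -0.98576796]]), 't': array([-0.00243906,  0.55632019,  1.29464254])}
0.1 [0.24559122 0.60121617 0.23038057] [-3.13987469e+00  1.22594116e-04  2.75386833e+00] 0.08536435085469132 [ 0.03388455 -0.57348793  1.65234919]
```

View pics/top0.png

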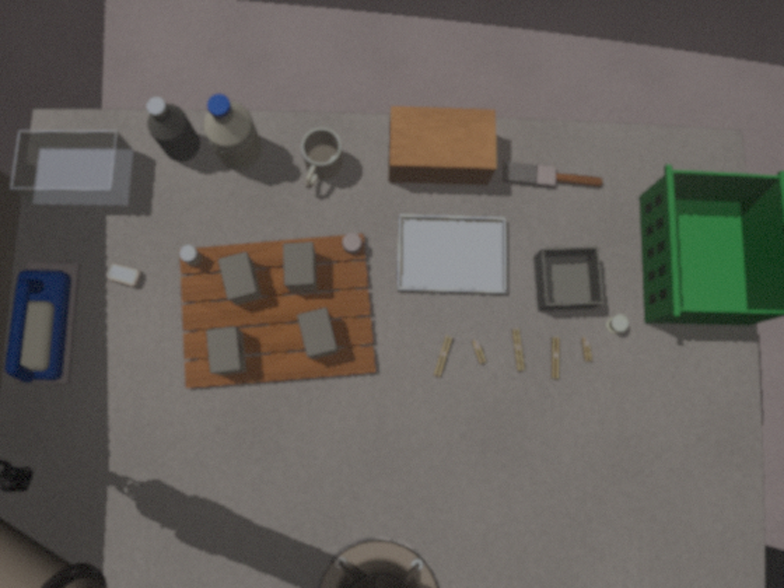

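View pics/scene0.png

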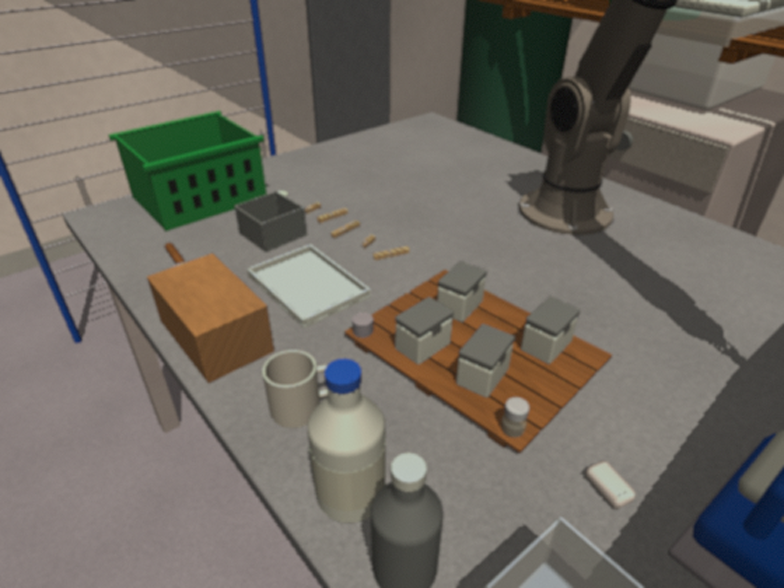

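The top view shows boxes with lids at about (238,277), (299,266), (224,350) and (317,332). The tray is at (453,254) and the bin at (571,280). Short pegs are at (479,352) and (587,349), whole ones at (444,357), (518,350) and (556,357). I'll rectify to metric planes and measure.

```bash
cat > h.py <<'E'
from cell import *
import cv2, numpy as np
def rect(im,z,name="top",x0=0.25,x1=0.85,y0=-0.55,y1=0.45,s=1000):
    """metric top-down image at height z: col -> y1-col/s, row -> x1-row/s"""
    m=camera_model(name)
    c,r=np.meshgrid(np.arange(int((y1-y0)*s)),np.arange(int((x1-x0)*s)))
    X=np.stack([x1-r/s,y1-c/s,np.full(r.shape,z)],-1).reshape(-1,3)
    p,_=cv2.projectPoints(X,cv2.Rodrigues(m["R"])[0],m["t"],m["intrinsics"],np.array(m["dist"]))
    p=p.reshape(*r.shape,2).astype(np.float32)
    return cv2.remap(im,p[...,0],p[...,1],cv2.INTER_LINEAR)
def blobs(mask,amin,amax,x1=0.85,y1=0.45,s=1000):
    """x,y, long, short, yaw of long axis (world)"""
    out=[]
    for c in cv2.findContours(mask.astype(np.uint8),cv2.RETR_EXTERNAL,cv2.CHAIN_APPROX_NONE)[0]:
        if not amin<cv2.contourArea(c)<amax: continue
        b=cv2.boxPoints(cv2.minAreaRect(c)); b=np.c_[x1-b[:,1]/s,y1-b[:,0]/s]
        e,f=b[1]-b[0],b[2]-b[1]
        if np.hypot(*e)<np.hypot(*f): e,f=f,e
        yaw=(np.arctan2(e[1],e[0])+np.pi/2)%np.pi-np.pi/2
        out.append((*b.mean(0),np.hypot(*e),np.hypot(*f),yaw))
    return np.round(np.array(out),4)
def pegs(im):
    w=rect(im,0.010); hsv=cv2.cvtColor(w,cv2.COLOR_RGB2HSV)
    m=(hsv[...,1]>70)&(hsv[...,0]<40); m[:300]=0; m[450:]=0; m[:,:440]=0; m[:,800:]=0
    m=cv2.morphologyEx(m.astype(np.uint8),cv2.MORPH_CLOSE,np.ones((13,13)))
    return blobs(m,150,3000),m
E
python3 - <<'E'
from h import *
im=cv2.imread("top_raw.png")[:,:,::-1].copy()
m=camera_model("top"); print("cam",-m["R"].T@m["t"])
p,mk=pegs(im); print(p)
w=rect(im,0.088); cv2.imwrite("pics/w88.png",cv2.resize(w[50:450,50:400],None,fx=1.5,fy=1.5)[:,:,::-1])
hsv=cv2.cvtColor(w,cv2.COLOR_RGB2HSV)
lm=(hsv[...,1]<60)&(hsv[...,2]<110);lm[:,400:]=0
cv2.imwrite("pics/lm.png",lm*255)
print(blobs(cv2.morphologyEx(lm.astype(np.uint8),cv2.MORPH_OPEN,np.ones((7,7))),2000,9000))
w0=rect(im,0.0); cv2.imwrite("pics/w0.png",cv2.resize(w0[100:500,380:880],None,fx=1.5,fy=1.5)[:,:,::-1])
E
```

```text
cam [0.33095497 0.0235869  1.36949256]
[[ 0.438  -0.3275  0.034   0.009  -0.    ]
 [ 0.483  -0.329   0.022   0.01   -0.    ]]
[[ 0.4488  0.2851  0.0823  0.0634  0.1107]
 [ 0.4844  0.1222  0.0819  0.0573  0.2783]
 [ 0.5817  0.2692  0.088   0.0613  0.2915]
 [ 0.6055  0.1593  0.0894  0.0577  0.0666]
 [ 0.781   0.1031  0.1144  0.0751 -1.0027]
 [ 0.83    0.13    0.066   0.04   -1.5708]][ WARN:0@0.748] global loadsave.cpp:1063 imwrite_ Unsupported depth image for selected encoder is fallbacked to CV_8U.
```

View pics/w88.png

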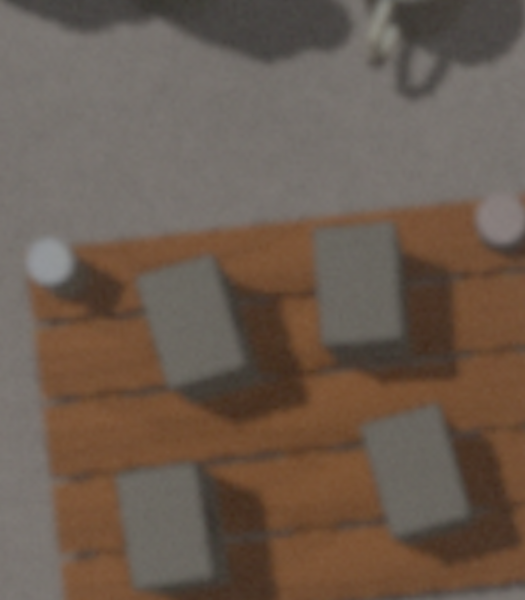

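View pics/w0.png

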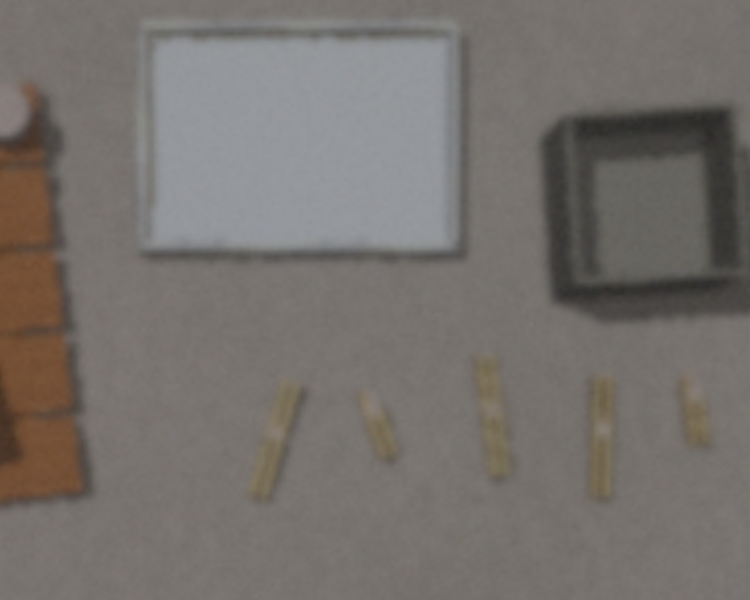

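The rectified views show lid centres at z=0.088 of A(.449,.290,yaw .145), B(.486,.122,.30), C(.585,.272,.29) and D(.610,.161,.082), and the sizes match 80x56. The tray centre is about (.654,-.129) and the bin about (.603,-.347). Next I'll weigh the boxes, starting with A.

```bash
cat >> h.py <<'E'
BOX=dict(A=(.449,.290,.145),B=(.486,.122,.30),C=(.585,.272,.29),D=(.610,.161,.082))
def ori(yaw): return [np.pi,0,yaw]
def fz(n=15):
    v=[]
    for _ in range(n): v.append(get_force()[2]); pause(0.02)
    return float(np.mean(v))
def best_yaw(p,yaw):
    q=np.array(get_joint_positions()); c=[]
    for y in (yaw,yaw+np.pi,yaw-np.pi):
        s=ik(p,ori(y))
        if s is not None: c.append((np.abs(np.array(s)-q).max(),y))
    return min(c)[1]
def over(x,y,z,yaw):
    yw=best_yaw([x,y,z],yaw); goto([x,y,z],ori(yw)); return yw
def lower(x,y,z,dz=.008,vel=.03):
    """down to z+dz, then feel the last of the way; returns z of contact"""
    move_straight([x,y,z+dz],vel=.1); f0=fz(6)
    zz=z+dz
    while zz>z-.004:
        zz-=.002; move_straight([x,y,zz],vel=vel)
        f=fz(4)-f0
        if f>2.5: break
    return zz
def weigh(b,f=60):
    x,y,yaw=BOX[b]
    over(x,y,.19,yaw); f0=fz()
    move_straight([x,y,.044],vel=.12)
    close_gripper(f); w=get_width()
    move_straight([x,y,.074],vel=.06); pause(.3)
    m=-(fz()-f0)/9.81
    print(b,"width",round(w,4),round(get_width(),4),"mass",round(m,3),"t",get_time_s(),flush=True)
    return m
def putback(b):
    x,y,_=BOX[b]; z=lower(x,y,.044); release(); move_straight([x,y,.19],vel=.2); print("put",b,z,"t",get_time_s())
E
python3 - <<'E'
from h import *
m=weigh("A")
if m<.35 and get_width()>.05: putback("A")
E
```

```text
A width 0.0553 0.0555 mass 0.126 t 4.7
put A 0.04399999999999999 t 7.725
```

```bash
cat >> h.py <<'E'
TRAY=[(.654,-.075),(.654,-.185)]
def totray(b,k,zc):
    x,y,_=BOX[b]; move_straight([x,y,zc],vel=.1)
    tx,ty=TRAY[k]; yw=get_orientation()[2]
    t=best_yaw([tx,ty,zc],0.)
    move_straight([tx,ty,zc],ori(t),vel=.15)
    print("w",get_width(),"m?",get_force()[2])
    z=lower(tx,ty,.031); release(); move_straight([tx,ty,.19],vel=.2); print("tray",b,z,"t",get_time_s())
E
python3 - <<'E'
from h import *
k=0
for b,zc in (("B",.096),("D",.096),("C",.136)):
    m=weigh(b)
    if get_width()<.05: print("lost");break
    if m<.35: putback(b)
    else: totray(b,k,zc); k+=1
im=capture("top"); cv2.imwrite("pics/top1.png",cv2.resize(im[:,:,::-1],(784,588)))
E
```

```text
B width 0.0554 0.0553 mass 0.607 t 11.65
w 0.05546720195392708 m? -6.1224078843166465
tray B 0.030999999999999993 t 17.325
D width 0.0558 0.0554 mass 0.13 t 21.475
put D 0.04399999999999999 t 24.5
C width 0.0556 0.0556 mass 0.102 t 28.2333
put C 0.04399999999999999 t 31.2583
```

View pics/top1.png

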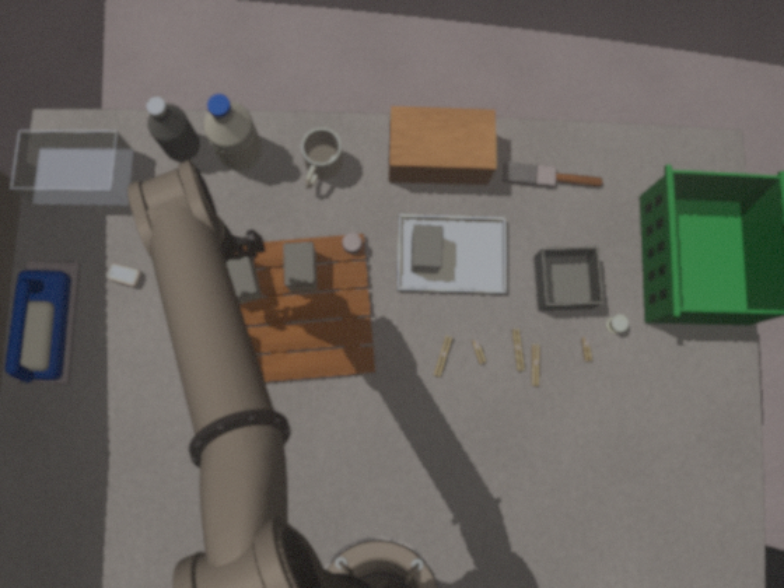

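Only B was heavy, and it now stands in the tray. A, C and D are back on the board. Whole_3 has been knocked to (536,365); the snapped pegs are still at (479,352) and (587,349). Next: the snapped pegs.

```bash
cat >> h.py <<'E'
def peg(x,y,yaw,bin=(.603,-.347)):
    over(x,y,.14,yaw); move_straight([x,y,.004],vel=.1); close_gripper(30)
    w0=get_width(); move_straight([x,y,.14],vel=.12); w=get_width()
    print("peg width",round(w0,4),round(w,4))
    if w<.006: release(); return False
    move_straight([*bin,.14],vel=.2); move_straight([*bin,.088],vel=.1)
    print("w",round(get_width(),4)); release(); move_straight([*bin,.17],vel=.2); print("t",get_time_s()); return True
E
python3 - <<'E'
from h import *
peg(.463,-.183,.38)
peg(.470,-.381,.12)
goto([.45,.35,.25],ori(best_yaw([.45,.35,.25],0.)))
im=capture("top"); cv2.imwrite("pics/top2.png",rect(im,0.01)[100:480,350:900,::-1])
s=capture("scene"); cv2.imwrite("pics/scene2.png",cv2.resize(s[:,:,::-1],(784,588)))
E
```

```text
peg width 0.0115 0.0108
w 0.0109
t 39.65
peg width 0.0112 0.0109
w 0.0109
t 46.4917
```

View pics/top2.png

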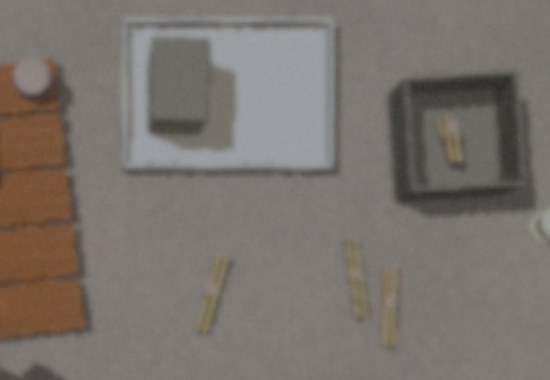

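View pics/scene2.png

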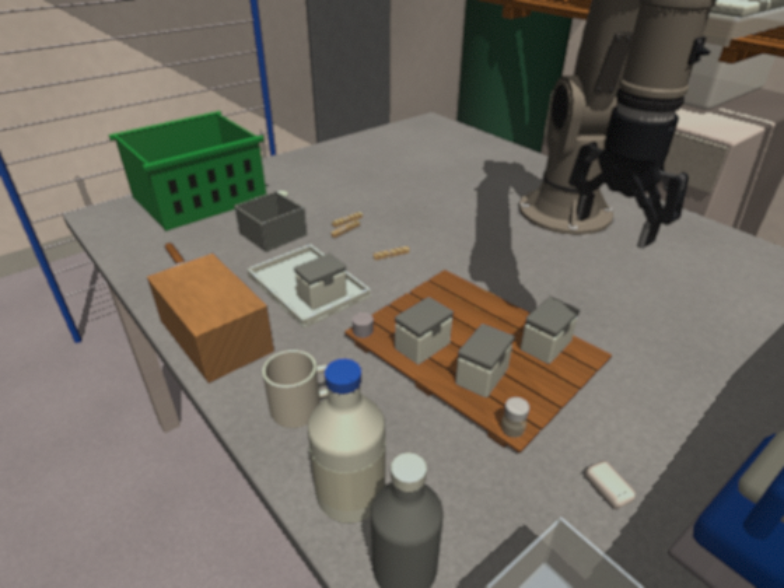

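Both snapped pegs lie in the bin (450,138 in the rectified view). The heavy box stands upright in the tray (180,85), the three light boxes are upright on the board, and the three whole pegs and the bystanders are still lying or standing where they were.

```bash
python3 -c "
from cell import *
print(hand_in())"
```

```text
the job is handed in; nothing more can be done
None
```

The job is handed in: the one heavy box (about 0.6 kg) stands upright in the tray, the three light ones are back upright on the board, and both snapped pegs are in the bin. I left the whole pegs, jar, tin, soap and spool alone; one whole peg was knocked a few centimetres aside mid-run while the arm was at the boxes, and I left it there.

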